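# Scan the board on the sloped inspection stand and put the scanner away

## Task

Pick up the hand scanner and aim it squarely at the middle of the bar-code label on the green board, its window about 8 cm from the label, and hold it quite still there for at least a second. Then lay the scanner gently, right way up, in the two forks of its cradle (nose to either end) and let go. Do not touch the board or its stand, do not drop the scanner, and leave the other things on the bench as they are.

Things in the scene. Friction and masses are not known exactly. Their poses are not given: they have to be found in the camera images.
- scanner: Loose hand scanner, 0.22 kg, lying right way up. Dark grey-blue handle 150 mm long (x -75 to 75), 34 wide (y), 34 high; white head x 75 to 115, 52 wide, 36 high; flat underside. Origin: underside of the handle's middle, where to grip it across y; balance point about 15 mm further to the nose. x points to the nose, z out of its top (yellow button on top near the head).
- window (a point): Centre of the scanner's dark red window on the front of its head, 116 mm ahead of and 18 mm above scanner's origin; axes as the scanner's: the scanning line runs from here along +x.
- stand: Fixed sloped stand: base 170 x 220 mm, 12 high; grey panel 210 mm up its slope, 220 wide, 12 thick, leaning back so its face looks 35 degrees above level; top edge about 210 mm high. Origin: bench level, mid base; -x is the way it faces. Carries a cream board carrier (130 x 150 mm, at varying height along the slope; not to be moved) with the round green board (diameter 110).
- label (a point): Centre of the white bar-code label (50 mm wide, 36 high, black stripes) in the middle of the round green board, 105 to 157 mm above the bench. z is the label's normal, pointing away from the board, 35 degrees above level; x points up the slope, y along the panel's width. Nothing on the board stands more than 8 mm proud of the label.
- cradle: Fixed cradle: grey base 130 x 74 mm, 6 high; two white U forks, 10 thick, at x = -55 and +55 mm, open for fingers between. Fork floors 30 mm above the bench; slots 48 wide (y), 18 deep, open at the top; walls 9 thick, tops at 48. Origin: base underside centre, z up. The handle lies along x over both forks, its middle over the origin (play 15 mm in x, 7 in y).
- chip_tray: Loose black tray of chips, 130 x 200 x 22 mm, origin underside centre. Bystander.
- tape_reel: Loose white and black component reel lying flat, diameter 124 mm, 16 mm high, origin underside centre. Bystander.
- bottle: Loose closed white bottle with a blue cap, diameter 60 mm, 130 mm high, origin underside centre. Bystander.

How it is judged:
On the way:
1. scanner held still (under 30 mm/s, 0.15 rad/s) for 1 s: window 50 to 110 mm from the label, scanning line within 15 mm of its centre each way, square to it within 15 degrees (x of label in the frame of window between 0.05 and 0.11 m and y of label in the frame of window between -0.015 and 0.015 m and z of label in the frame of window between -0.015 and 0.015 m and angle between the x axis of window and the z axis of label, either way round below 0.26 rad and z of window in the frame of label above 0.04 m and linear speed of scanner below 0.03 m/s and angular speed of scanner below 0.15 rad/s), for 1 s.
At the end, for the whole second after the job is handed in: The scanner lies at rest, right way up and level, in both forks of the cradle: its origin within 18 mm of the cradle's middle lengthways and 10 mm sideways, its underside 26 to 35 mm above the bench, its axis along the cradle's within 0.2 rad (either way round), released (x of scanner in the frame of cradle between -0.018 and 0.018 m and y of scanner in the frame of cradle between -0.01 and 0.01 m and z of scanner in the frame of cradle between 0.026 and 0.035 m and angle between the x axis of scanner and the x axis of cradle, either way round below 0.2 rad and angle between scanner's own z axis and vertical below 0.1 rad and linear speed of scanner below 0.02 m/s and angular speed of scanner below 0.1 rad/s); the robot touches nothing.
It fails at once if the board or its stand is touched (over 1 N) (contact force between stand and anything else above 1 N).
It fails at once if the board is shifted by more than 6 mm (distance of label from where it was at the start of the episode above 0.006 m).
It fails at once if the scanner is dropped: falls faster than 0.5 m/s out of the fingers (linear speed of scanner above 0.5 m/s and contact force between the fingers and scanner below 0.2 N).
It fails at once if the scanner or the robot hits the cradle hard (over 40 N) (contact force between cradle and anything else above 40 N).
It fails at once if a bystander is shifted by more than 15 mm (distance of any of chip_tray, tape_reel, bottle from where it was at the start of the episode above 0.015 m).
It also fails if it takes over 48 s, if anything falls off the work surface, if the arm or the gripper's body presses on something with over 40 N, if the wrist force passes 120 N, or if a joint passes its speed limit or range.

## Robot

A 6-joint arm with a two-finger parallel gripper is mounted at the origin on the work surface. World frame = base frame: x ahead of the robot, y to its left, z up, the work surface at z = 0. Lengths are in m, angles in rad, forces in N, time in s.
With the tool pointing down it reaches from about 0.3 to 0.95 m from the base axis. Payload 3.1 kg.
Tool frame: the origin (TCP) lies at the very end of the fingers, on their centre line; the grasp point (between the pads) lies 19 mm behind it; y points along the fingers, z is the direction in which the jaws open and shut, and the axes are right-handed (so a half turn about y gives the same grasp; the last joint's range is limited). The gripper opens to 85 mm and grips with 20 to 120 N. Pads are 22 mm wide; open, the fingers measure 114 mm over their backs; the gripper's body (76 mm by 85 mm) begins 54 mm behind the grasp point. The pads swing forward as they close: fully open they stand 13 mm farther back than shut.
Start: joints at [-1.408, 0.308, 1.634, -0, 1.2, -0.07], TCP at [0.144, -0.608, 0.231] pointing down, gripper open.
Joint ranges: [-3.06, 3.06], [-0.79, 1.96], [0.05, 2.63], [-1.19, 4.34], [0.05, 2.64], [-2.94, 2.94]. Speed limits (rad/s): [2.79, 2.79, 3.14, 3.14, 3.14, 3.14].

## Interface

Orientations are given as a rotation vector (axis times angle).
In Python, from rig import get_state, capture, camera_params, finish_job, trace gives the robot as it stands. The module is installed in compiled form; this text tells all that it offers.
- The arm moves only by the tool carry_out, never from a script. Its arguments are lists of equal length, an entry for each row: "travel": the shift along the tool's x, y, z in units of 25 mm (1.0 is 25 mm), a list of three; "delta_rot": the turn, a rotation vector about the tool's x, y, z in rad, a list of three; "jaw": the finger opening in mm, from 0 to 85.4. A call has 1 to 10 rows; each row is the pose to reach, as a shift and turn from the pose commanded when the call began, along the tool's axes at that moment; what a row does not reach only later rows make up. A row lasts 1/10 s, in which the tool goes at most 50 mm and 8.59 degrees, less where a joint would pass 70% of its speed; a pose out of reach is approached as far as the arm can. A call with a gripper value outside its range is refused whole. The fingers move at their own pace and stop on an object; the grip force is fixed at half the most. Time passes only in rows, so rows that repeat a pose let the fingers close. It gives the time, the measured TCP pose, the force and the opening at its end, in the units of the state.
- get_state(): the state, without advancing time (a new reading comes with each control period).
- capture(name): name is "side" or "top"; returns the picture (480x640x3 uint8, blue, green, red); there is no depth.
- camera_params(name): a dict with "fovy" (degrees; the focal length in pixels is half the picture's height over the tangent of half this angle, whatever the lens; pixels are square), "cx", "cy" (the principal point, pixels), "eye" and "orientation" of the camera in the world. Camera axes: x right, y down, z forward; pixel columns grow to the right and rows downward; lengths in m; the calibration is good to about 2 mm. A picture is of the moment at which its call begins. camera_params takes no time and is no camera call.
- finish_job(): hands the job in, once; it reports no verdict.
Trained networks look in the newest picture that a camera, given by its name, has taken for a name from the list of things; names that differ only in an ending like _2 or _b are one class to them, and where a whole thing is asked for, a point or a joint stands for the part that bears it (a point fixed in the world has none). Each returns a list of dicts, best first, with "confidence" (0 to 1); they miss things now and then, are a little off and sometimes report something else, mostly with a low value. They report only what shows in the picture. A call takes as long as a camera call.
- trace(camera, query): "pixels" (480x640 bool, what is visible of it) and "rect" ([left, top, right, bottom] in pixels, round what is visible of it).
The state is a dict: "time_s": time; "joint_pos": joint angles; "qvel": joint speeds; "tau": joint torques, N m; "tool_pos": TCP position; "ee_rot": TCP orientation; "wrist_force": force on the tool from outside, world axes, zero at the start; "torque": the same for the moment, N m; "width": finger opening in m.
Only numpy, scipy, OpenCV 4.12 (cv2) and the standard library are available. Lean on these libraries where they do the work, as an engineer would, in place of code of your own. Each camera call takes 0.05 s, during which the arm holds its last target.

## Working session

There is one attempt and no reset: what is moved stays moved. The work goes in short steps, Python scripts to look and compute and a tool call to move; the robot and the scene stay as the last step left them, time stands still between calls to the robot, and variables do not carry over. Pictures are saved under pics/ and viewed, and the job is handed in when it is done.

Besides the shell and the picture viewer there is one more tool, called after "Request:" as name(argument=value, ...) on one line, values as JSON. carry_out: Moves the arm, as the interface text tells. Its arguments: {"type":"object","properties":{"travel":{"type":"array"},"delta_rot":{"type":"array"},"jaw":{"type":"array"}},"required":["travel","delta_rot","jaw"]}

```bash
mkdir -p pics
python3 - <<'E'
from rig import *
import cv2
s=get_state();print({k:s[k] for k in('time_s','tool_pos','ee_rot','width')})
for n in('side','top'):
    cv2.imwrite(f'pics/{n}0.png',capture(n));print(n,camera_params(n))
    for q in('scanner','label','cradle','stand','window','chip_tray','tape_reel','bottle'):
        for d in trace(n,q)[:2]:print(n,q,round(d['confidence'],2),d['rect'],int(d['pixels'].sum()))
E
```

```text
{'time_s': 0.0, 'tool_pos': array([ 0.1440225 , -0.60734915,  0.23005356]), 'ee_rot': array([-0.24546626,  2.10044883, -2.09566198]), 'width': 0.08523955852225297}
side {'fovy': 56.432103633680235, 'cx': 312.3644272245117, 'cy': 239.53822918581275, 'eye': array([0.34581929, 0.86819724, 0.57759231]), 'orientation': array([-0.35036467,  2.57792913, -1.51117639])}
side scanner 0.84 [286.3, 318.3, 389.7, 387.7] 2823
side label 0.77 [322.5, 145.1, 383.7, 200.1] 2116
side cradle 0.57 [306.9, 253.9, 368.0, 298.2] 1507
side stand 0.64 [303.6, 136.8, 399.3, 235.8] 6612
side window 0.56 [286.6, 322.1, 391.3, 391.5] 2770
side chip_tray 0.97 [154.9, 263.2, 256.5, 340.0] 4448
side tape_reel 0.63 [204.3, 238.9, 253.0, 266.1] 1275
side bottle 0.67 [342.4, 391.8, 392.9, 479.1] 3292
top {'fovy': 56.44357566508409, 'cx': 323.3547392785561, 'cy': 231.31179760260738, 'eye': array([0.33276391, 0.06610534, 1.26808511]), 'orientation': array([-2.0050791 ,  2.22164265, -0.2275765 ])}
top scanner 0.68 [226.0, 250.0, 260.5, 321.8] 1033
top label 0.58 [425.6, 193.7, 481.3, 251.3] 2133
top cradle 0.91 [307.1, 234.8, 344.3, 283.2] 1173
top stand 0.87 [410.1, 183.2, 495.8, 276.5] 5928
top window 0.68 [228.0, 251.8, 256.9, 320.8] 1025
top window 0.51 [426.3, 195.2, 480.8, 250.9] 2174
top chip_tray 0.81 [236.1, 161.9, 305.5, 211.7] 3019
top tape_reel 0.56 [234.0, 161.2, 302.9, 211.0] 3061
top tape_reel 0.25 [306.0, 234.8, 342.7, 281.0] 1118
top bottle 0.68 [157.4, 315.4, 187.1, 335.3] 625
```

View pics/side0.png

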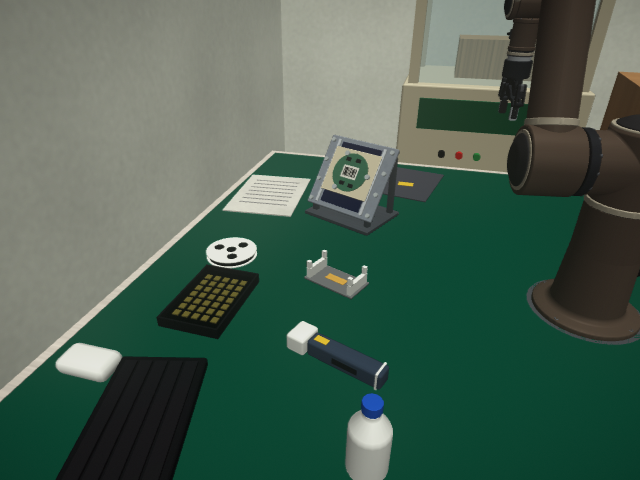

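View pics/top0.png

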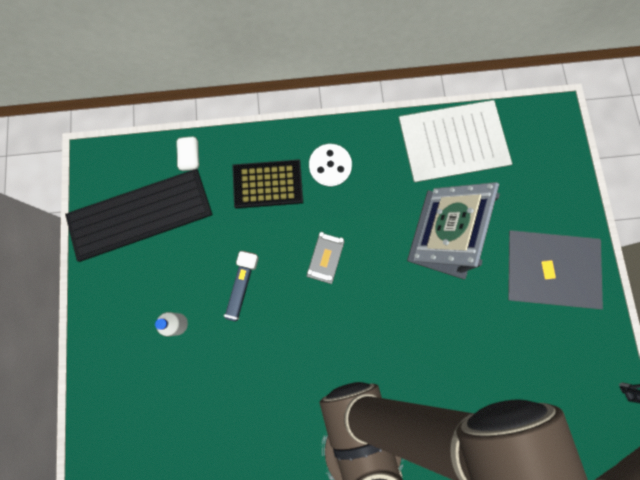

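Run:
```python
import cv2
a=cv2.imread('pics/side0.png');b=cv2.imread('pics/top0.png')
cv2.imwrite('pics/s_scan.png',cv2.resize(a[300:400,270:400],None,fx=6,fy=6,interpolation=2)) 
cv2.imwrite('pics/s_lab.png',cv2.resize(a[130:300,290:410],None,fx=3.5,fy=3.5,interpolation=2)) 
cv2.imwrite('pics/t_scan.png',cv2.resize(b[240:330,200:350],None,fx=5,fy=5,interpolation=2)) 
cv2.imwrite('pics/t_lab.png',cv2.resize(b[180:280,400:500],None,fx=6,fy=6,interpolation=2))
```

```text
(no output)
```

View crops.

View pics/s_scan.png

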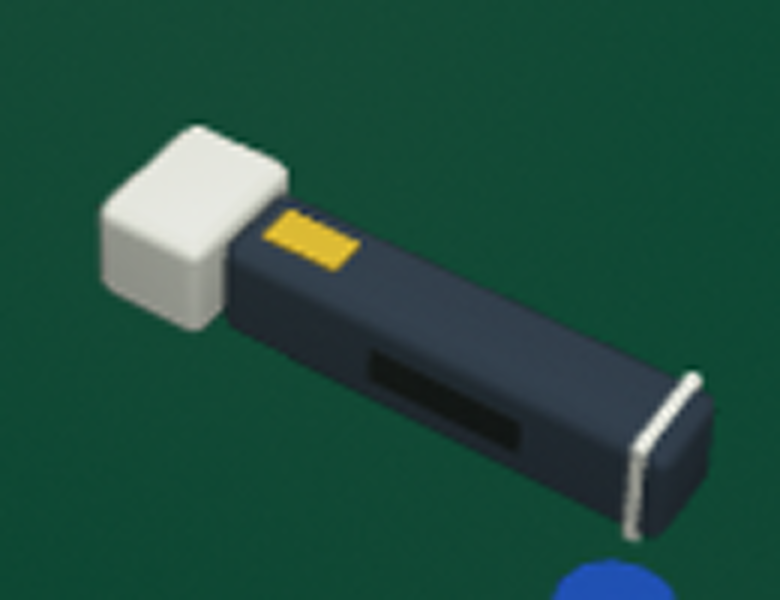

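View pics/s_lab.png

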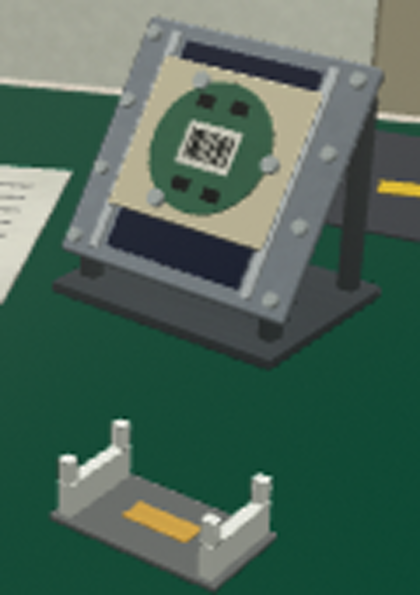

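View pics/t_scan.png

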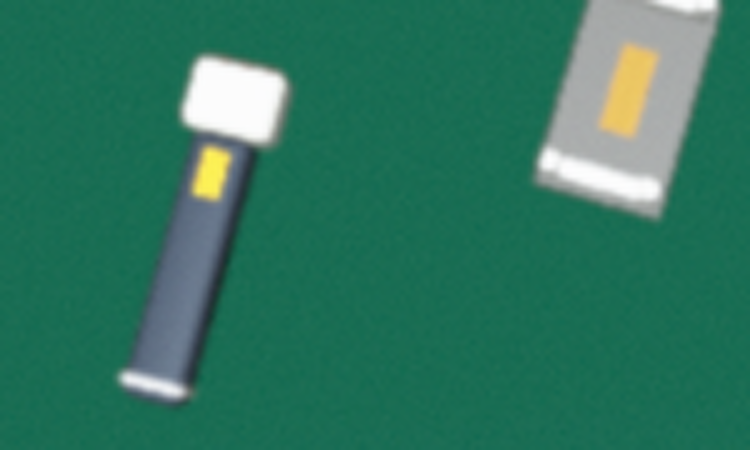

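View pics/t_lab.png

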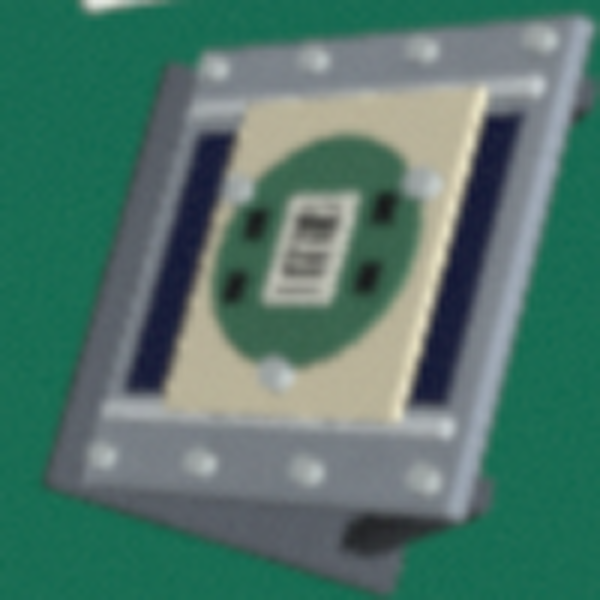

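```bash
python3 - <<'E'
import cv2
b=cv2.imread('pics/top0.png')
cv2.imwrite('pics/t_crad.png',cv2.resize(b[225:290,300:350],None,fx=9,fy=9,interpolation=2))
E
cat > h.py <<'E'
import numpy as np
from rig import camera_params
from scipy.spatial.transform import Rotation as R
from scipy.optimize import least_squares
C={}
for n in('side','top'):
    p=camera_params(n);C[n]=(240/np.tan(np.radians(p['fovy']/2)),p['cx'],p['cy'],np.array(p['eye']),R.from_rotvec(p['orientation']))
def proj(n,P):
    f,cx,cy,e,r=C[n];q=r.inv().apply(np.atleast_2d(P)-e)
    return np.c_[cx+f*q[:,0]/q[:,2],cy+f*q[:,1]/q[:,2]]
def ray(n,uv):
    f,cx,cy,e,r=C[n];d=r.apply([(uv[0]-cx)/f,(uv[1]-cy)/f,1]);return e,d
def onz(n,uv,z):
    e,d=ray(n,uv);return e+d*(z-e[2])/d[2]
def tri(us,ut):
    A=[];b=[]
    for n,u in(('side',us),('top',ut)):
        e,d=ray(n,u);d=d/np.linalg.norm(d);M=np.eye(3)-np.outer(d,d);A.append(M);b.append(M@e)
    p=np.linalg.solve(sum(A),sum(b))
    return p,[np.linalg.norm(A[i]@p-b[i]) for i in(0,1)]
def fit(obs,model,x0):
    # obs: list (cam,key,uv,local)
    def res(x):
        return np.concatenate([(proj(c,model(x,np.array(l,float)))[0]-u) for c,u,l in obs])
    s=least_squares(res,x0,x_scale=[.01]*(len(x0)-1)+[.1],loss='soft_l1');return s.x,res(s.x).reshape(-1,2)
E
python3 - <<'E'
from h import *
S=lambda u,v:('side',(270+u/6-.4,300+v/6-.4)); T=lambda u,v:('top',(200+u/5-.4,240+v/5-.4))
obs=[]
for cam,l in [(S(99,203),(115,26,36)),(S(197,122),(115,-26,36)),(S(292,163),(75,-26,36)),(S(195,264),(75,26,36)),(S(655,541),(-75,17,0)),(S(716,393),(-75,-17,34)),
 (T(203,51),(115,26,36)),(T(292,75),(115,-26,36)),(T(276,149),(75,-26,36)),(T(180,125),(75,26,36)),(T(122,396),(-75,17,34)),(T(186,408),(-75,-17,34))]:
    obs.append((cam[0],np.array(cam[1]),np.array(l)/1000))
def m(x,l):
    c,s=np.cos(x[2]),np.sin(x[2]);return np.array([x[0]+c*l[0]-s*l[1],x[1]+s*l[0]+c*l[1],l[2]])
for sub in(obs,[o for o in obs if o[0]=='side'],[o for o in obs if o[0]=='top']):
    x,r=fit(sub,m,[.3,.3,0]);print(x);
    print(np.round(r,1).tolist())
L=lambda u,v:('side',(290+u/3.5-.36,130+v/3.5-.36)); U=lambda u,v:('top',(400+u/6-.4,180+v/6-.4))
print('label',tri(L(208,147)[1],U(312,248)[1]))
a=np.radians(35)
def mp(x,l): # x: centre, yaw of normal ; l=(upslope,width,normal)
    y=x[3];h=np.array([np.cos(y),np.sin(y),0]);n=np.cos(a)*h+np.array([0,0,np.sin(a)]);u=-np.sin(a)*h+np.array([0,0,np.cos(a)])
    w=np.cross(n,u);return x[:3]+l[0]*u+l[1]*w+l[2]*n
obs=[]
for cam,l in [(L(152,15),(105,-110)),(L(385,66),(105,110)),(L(62,249),(-105,-110)),(L(275,322),(-105,110)),(U(195,55),(-105,-110)),(U(580,18),(105,-110)),(U(450,518),(105,110)),(U(82,484),(-105,110))]:
    obs.append((cam[0],np.array(cam[1]),np.array([*l,0])/1000))
for sub in(obs,obs[:4],obs[4:]):
  for sg in(1,):
    x,r=fit(sub,mp,[.3,-.2,.12,1.3]);print('panel',x);print(np.round(r,1).tolist())
print(mp(x,np.array([0,0,0.])))
E
```

```text
[ 0.44159079  0.29522684 -0.34234101]
[[-2.0, -0.8], [-1.3, -2.4], [0.3, -1.2], [-0.1, -2.2], [0.1, 1.2], [1.1, -1.7], [-0.5, 1.0], [-0.4, 0.6], [-1.0, -0.3], [0.1, 0.0], [-0.3, 0.2], [-1.0, 0.8]]
[ 0.44067036  0.29837096 -0.34723113]
[[-1.9, 0.2], [-1.1, -1.4], [0.6, -0.2], [-0.1, -1.1], [0.3, 2.9], [1.3, -0.1]]
[ 0.44244017  0.29357347 -0.33937609]
[[-0.1, 0.6], [0.1, 0.2], [-0.5, -0.7], [0.6, -0.3], [0.4, -0.2], [-0.4, 0.4]]
label (array([ 0.55981578, -0.28905913,  0.13687262]), [np.float64(0.002336599713545152), np.float64(0.002336599713545046)])
panel [ 0.5566141  -0.29525189  0.12176801  3.32088705]
[[-2.2, -0.1], [-73.5, 10.1], [61.1, -10.9], [1.9, 0.5], [56.3, 51.6], [0.0, -1.0], [-62.7, -60.5], [0.6, 1.7]]
panel [ 0.5526818  -0.31713463  0.11994523  5.51654707]
[[-0.9, 23.3], [-0.3, -4.5], [0.9, 1.4], [0.6, -34.2]]
panel [ 0.55646216 -0.34112792  0.10585995 -1.34913246]
[[31.5, 0.1], [-56.3, 0.5], [-1.1, -0.3], [80.0, -0.3]]
[ 0.55646216 -0.34112792  0.10585995]
```

View pics/t_crad.png

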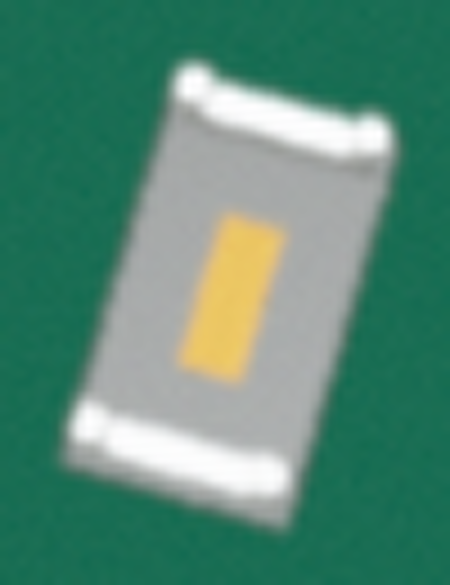

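Run:
```python
from h import *
L=lambda u,v:('side',(290+u/3.5-.36,130+v/3.5-.36)); U=lambda u,v:('top',(400+u/6-.4,180+v/6-.4))
K=lambda u,v:('top',(300+u/9-.45,225+v/9-.45))
a=np.radians(35)
def mp(x,l):
    y=x[3];h=np.array([np.cos(y),np.sin(y),0]);n=np.cos(a)*h+np.array([0,0,np.sin(a)]);u=-np.sin(a)*h+np.array([0,0,np.cos(a)])
    w=np.cross(n,u);return x[:3]+l[0]*u+l[1]*w+l[2]*n
obs=[]
for cam,l in [(L(152,15),(105,110)),(L(385,66),(105,-110)),(L(62,249),(-105,110)),(L(275,322),(-105,-110)),(U(195,55),(-105,110)),(U(580,18),(105,110)),(U(450,518),(105,-110)),(U(82,484),(-105,-110))]:
    obs.append((cam[0],np.array(cam[1]),np.array([*l,0])/1000))
lab,_=tri(L(208,147)[1],U(312,248)[1])
for sub in(obs,obs[:4],obs[4:]):
    x,r=fit(sub,mp,[.3,-.2,.12,1.3]);print('panel',x);print(np.round(r,1).tolist())
    B=np.array([mp(x,e)-x[:3] for e in np.eye(3)]);print('label in panel',B@(lab-x[:3]))
obs=[]
for cam,l in [(L(68,460),(55,28.5,48)),(L(121,424),(55,-28.5,48)),(L(211,520),(-55,28.5,48)),(L(261,480),(-55,-28.5,48)),(L(213,592),(-65,37,0)),(L(277,537),(-65,-37,3)),
 (K(192,82),(55,28.5,48)),(K(372,132),(55,-28.5,48)),(K(90,424),(-55,28.5,48)),(K(268,476),(-55,-28.5,48)),(K(62,464),(-65,37,0)),(K(290,532),(-65,-37,0))]:
    obs.append((cam[0],np.array(cam[1]),np.array(l)/1000))
def m(x,l):
    c,s=np.cos(x[2]),np.sin(x[2]);return np.array([x[0]+c*l[0]-s*l[1],x[1]+s*l[0]+c*l[1],l[2]])
for sub in(obs,obs[:6],obs[6:]):
    x,r=fit(sub,m,[.5,.1,-.3]);print('cradle',x);print(np.round(r,1).tolist())
```

```text
panel [ 0.55621081 -0.29290252  0.12308042  1.15111378]
[[-1.1, -0.4], [-1.5, 0.1], [-1.7, -0.3], [0.7, 0.7], [1.0, 0.1], [0.4, 0.1], [0.2, 0.8], [-1.1, 0.9]]
label in panel [0.0084422  0.00172606 0.01198925]
panel [ 0.55496606 -0.30047622  0.12049642  1.13872823]
[[0.4, -0.3], [-0.9, 0.4], [-0.5, -0.7], [1.1, 0.5]]
label in panel [ 0.006303   -0.00037687  0.01954943]
panel [ 0.55984797 -0.29684819  0.11070391  1.15819736]
[[0.9, 0.1], [-0.4, -0.2], [0.2, -0.2], [-0.5, 0.4]]
label in panel [ 0.01735085 -0.00315283  0.02084418]
cradle [ 0.51689395  0.04525785 -0.38894404]
[[-0.8, -0.7], [-0.8, -0.7], [-0.6, -0.9], [-0.5, -1.0], [-0.4, 0.6], [-0.4, -0.5], [0.1, 1.0], [-0.2, 1.2], [0.0, 0.8], [0.3, 1.0], [-0.2, 0.9], [-0.5, 0.7]]
cradle [ 0.51521256  0.04698    -0.39352071]
[[-0.3, -0.3], [-0.2, -0.2], [-0.0, -0.3], [0.2, -0.4], [0.1, 1.3], [0.2, 0.1]]
cradle [ 0.51948766  0.04488328 -0.38573226]
[[0.1, 0.1], [-0.2, 0.2], [0.1, -0.1], [0.4, -0.0], [-0.1, 0.0], [-0.3, -0.2]]
```

```bash
cat >> h.py <<'E'
from rig import get_state
def tool():
    s=get_state();return np.array(s['tool_pos']),R.from_rotvec(s['ee_rot']),s
def rel(P,Rt,P0,R0):
    t=R0.inv().apply(P-P0)/.025;r=(R0.inv()*Rt).as_rotvec();return np.round(t,3).tolist(),np.round(r,4).tolist()
def scanR(az,pitch=0): # nose azimuth, pitch down
    h=np.array([np.cos(az),np.sin(az),0]);x=np.cos(pitch)*h-np.sin(pitch)*np.array([0,0,1]);y=np.array([-np.sin(az),np.cos(az),0]);return np.c_[x,y,np.cross(x,y)]
def toolA(S): # tool x=nose, z=scanner y, y=-scanner z
    return R.from_matrix(np.c_[S[:,0],-S[:,2],S[:,1]])
def toolB(S): return R.from_matrix(np.c_[-S[:,0],-S[:,2],-S[:,1]])
E
python3 - <<'E'
from h import *
P,Rt,s=tool();print(Rt.as_matrix().round(3));print(s['time_s'],s['joint_pos'],P)
S=scanR(-.342)
for f in(toolA,toolB):
    print(rel(np.array([.4415,.295,.15]),f(S),P,Rt))
E
```

```text
[[-0.973  0.     0.231]
 [-0.231 -0.    -0.973]
 [-0.    -1.     0.   ]]
0.9 [-1.40770968e+00  3.08051706e-01  1.63378059e+00  6.76477379e-06
  1.19969894e+00 -6.97238032e-02] [ 0.14415993 -0.60816831  0.2313114 ]
([-19.908, 3.25, -32.408], [-0.0, -2.5668, 0.0001])
([-19.908, 3.25, -32.408], [-0.0001, 0.5748, -0.0])
```

Run:
```python
from h import *
P,Rt,s=tool()
print(rel(np.array([.42,-.15,.35]),Rt*R.from_rotvec([0,-1.2,0]),P,Rt))
```

```text
([-14.964, -4.748, -15.286], [-0.0, -1.2, 0.0])
```

Request:
carry_out(travel=[[-15, -4.75, -15.3], [-15, -4.75, -15.3], [-15, -4.75, -15.3], [-15, -4.75, -15.3], [-15, -4.75, -15.3], [-15, -4.75, -15.3], [-15, -4.75, -15.3], [-15, -4.75, -15.3], [-15, -4.75, -15.3], [-15, -4.75, -15.3]], delta_rot=[[0, -1.2, 0], [0, -1.2, 0], [0, -1.2, 0], [0, -1.2, 0], [0, -1.2, 0], [0, -1.2, 0], [0, -1.2, 0], [0, -1.2, 0], [0, -1.2, 0], [0, -1.2, 0]], jaw=[70, 70, 70, 70, 70, 70, 70, 70, 70, 70])

```text
time_s: 1.9
tool_pos: [0.3969, -0.1884, 0.3404]
ee_rot: [-1.14, 1.309, -1.311]
wrist_force: [0.7, -0.6, 0.4]
width: 0.0702
```

Run:
```python
from h import *
P,Rt,s=tool();print(s['time_s'],s['joint_pos'],P,s['width'])
print(rel(np.array([.4415,.295,.13]),toolA(scanR(-.342)),P,Rt))
```

```text
1.9 [-5.42288438e-01 -1.54352707e-01  1.91027824e+00  4.39828372e-06
  1.38414286e+00 -4.04046953e-01] [ 0.39690678 -0.18836612  0.34038306] 0.07021013318191602
([-19.401, 8.403, -0.909], [-0.0008, -1.367, 0.0015])
```

Request:
carry_out(travel=[[-19.4, 8.4, -0.9], [-19.4, 8.4, -0.9], [-19.4, 8.4, -0.9], [-19.4, 8.4, -0.9], [-19.4, 8.4, -0.9], [-19.4, 8.4, -0.9], [-19.4, 8.4, -0.9], [-19.4, 8.4, -0.9], [-19.4, 8.4, -0.9], [-19.4, 8.4, -0.9]], delta_rot=[[0, -1.367, 0], [0, -1.367, 0], [0, -1.367, 0], [0, -1.367, 0], [0, -1.367, 0], [0, -1.367, 0], [0, -1.367, 0], [0, -1.367, 0], [0, -1.367, 0], [0, -1.367, 0]], jaw=[70, 70, 70, 70, 70, 70, 70, 70, 70, 70])

```text
time_s: 2.9
tool_pos: [0.4383, 0.269, 0.1405]
ee_rot: [-1.554, 0.265, -0.266]
wrist_force: [0.5, -0.9, 0.3]
width: 0.0703
```

Run:
```python
from h import *
P,Rt,s=tool();print(s['time_s'],s['joint_pos'],P,s['width'])
print(rel(np.array([.4415,.295,.13]),toolA(scanR(-.342)),P,Rt))
```

```text
2.9 [ 4.65816379e-01  2.06548964e-01  1.96604099e+00 -2.53032345e-04
  9.67922100e-01 -7.66448268e-01] [0.43833134 0.26896863 0.14052593] 0.07026625932586404
([-0.226, 0.421, 1.024], [-0.0006, 0.0036, 0.0009])
```

Request:
carry_out(travel=[[-0.23, 0.4, 1.0], [-0.23, 0.4, 1.0], [-0.23, 0.4, 1.0], [-0.23, 0.4, 1.0]], delta_rot=[[0, 0.003, 0], [0, 0.003, 0], [0, 0.003, 0], [0, 0.003, 0]], jaw=[70, 70, 70, 70])

```text
time_s: 3.3
tool_pos: [0.4414, 0.2916, 0.1314]
ee_rot: [-1.554, 0.271, -0.271]
wrist_force: [-0.2, -0.7, 0.6]
width: 0.07
```

Run:
```python
from h import *
import cv2
from rig import capture
P,Rt,s=tool();print(s['time_s'],s['joint_pos'],P,s['width'])
print(rel(np.array([.4415,.295,.006]),toolA(scanR(-.342)),P,Rt))
a=capture('side');b=capture('top')
c=np.hstack([cv2.resize(a[250:430,260:420],None,fx=2.5,fy=2.5),cv2.resize(b[200:380,180:340],None,fx=2.5,fy=2.5)])
cv2.imwrite('pics/pre.png',c)
```

```text
3.3 [ 5.01673812e-01  2.46666841e-01  1.93743294e+00 -4.52509346e-04
  9.57280841e-01 -7.23504340e-01] [0.44136653 0.29155929 0.1314484 ] 0.07000224638035003
([-0.044, 5.018, 0.132], [0.0001, -0.0034, 0.0004])
```

View pics/pre.png

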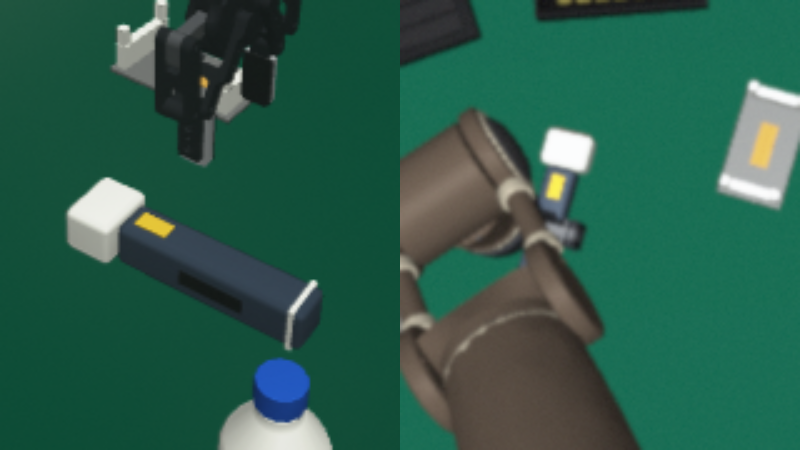

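Request:
carry_out(travel=[[-0.02, 1.0, 0.1], [-0.04, 2.0, 0.13], [-0.04, 3.0, 0.13], [-0.04, 3.6, 0.13], [-0.04, 4.2, 0.13], [-0.04, 4.6, 0.13], [-0.04, 5.0, 0.13], [-0.04, 5.0, 0.13], [-0.04, 5.0, 0.13], [-0.04, 5.0, 0.13]], delta_rot=[[0, -0.003, 0], [0, -0.003, 0], [0, -0.003, 0], [0, -0.003, 0], [0, -0.003, 0], [0, -0.003, 0], [0, -0.003, 0], [0, -0.003, 0], [0, -0.003, 0], [0, -0.003, 0]], jaw=[70, 70, 70, 70, 70, 70, 70, 70, 70, 70])

```text
time_s: 4.4
tool_pos: [0.4421, 0.2962, 0.0067]
ee_rot: [-1.553, 0.267, -0.269]
wrist_force: [-0.0, 0.9, -0.7]
width: 0.0697
```

Run:
```python
from h import *
import cv2
from rig import capture
P,Rt,s=tool();print(s['time_s'],P,s['width'],s['wrist_force'])
print(rel(np.array([.4415,.295,.006]),toolA(scanR(-.342)),P,Rt))
a=capture('side')
cv2.imwrite('pics/pre2.png',cv2.resize(a[280:420,260:420],None,fx=4,fy=4))
```

```text
4.4 [0.4420641  0.29618607 0.00669725] 0.06972541651598516 [-0.00656121  0.92651687 -0.72661659]
([-0.005, 0.028, -0.052], [-0.0012, 0.0003, 0.001])
```

View pics/pre2.png

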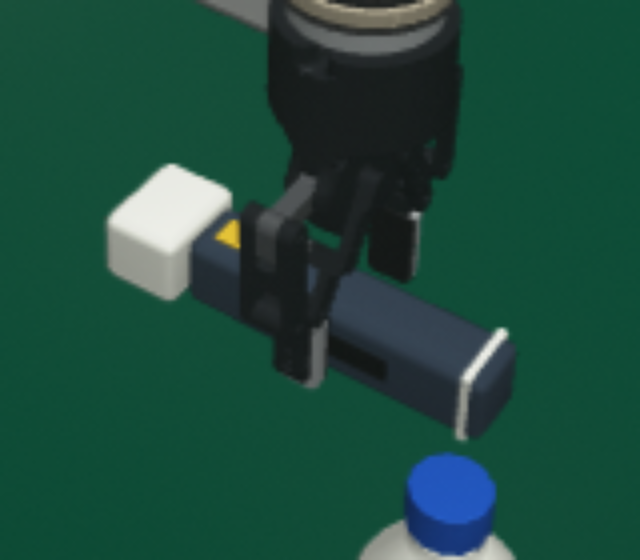

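Request:
carry_out(travel=[[0, 0, 0], [0, 0, 0], [0, 0, 0], [0, 0, 0], [0, 0, 0], [0, 0, 0], [0, 0, 0], [0, 0, 0]], delta_rot=[[0, 0, 0], [0, 0, 0], [0, 0, 0], [0, 0, 0], [0, 0, 0], [0, 0, 0], [0, 0, 0], [0, 0, 0]], jaw=[45, 20, 10, 10, 10, 10, 10, 10])

```text
time_s: 5.25
tool_pos: [0.4419, 0.2961, 0.0066]
ee_rot: [-1.553, 0.267, -0.269]
wrist_force: [-1.0, 0.2, 6.4]
width: 0.033
```

Request:
carry_out(travel=[[0, -0.4, 0], [0, -1, 0], [0, -2, 0], [0, -3, 0], [0, -4, 0], [0, -5, 0], [0, -6, 0], [0, -7, 0], [0, -7, 0], [0, -7, 0]], delta_rot=[[0, 0, 0], [0, 0, 0], [0, 0, 0], [0, 0, 0], [0, 0, 0], [0, 0, 0], [0, 0, 0], [0, 0, 0], [0, 0, 0], [0, 0, 0]], jaw=[10, 10, 10, 10, 10, 10, 10, 10, 10, 10])

```text
time_s: 6.25
tool_pos: [0.4412, 0.2956, 0.1813]
ee_rot: [-1.554, 0.268, -0.269]
wrist_force: [0.0, -0.2, -3.2]
width: 0.0332
```

Run:
```python
from h import *
import cv2
from rig import capture
P,Rt,s=tool();print(s['time_s'],P,s['width'],s['wrist_force'],Rt.as_matrix().round(3))
a=capture('side');b=capture('top')
cv2.imwrite('pics/g_s.png',a);cv2.imwrite('pics/g_t.png',b)
c=np.hstack([cv2.resize(a[220:400,260:420],None,fx=2.5,fy=2.5),cv2.resize(b[200:380,180:340],None,fx=2.5,fy=2.5)])
cv2.imwrite('pics/grasp.png',c)
```

```text
6.25 [0.44124589 0.29559379 0.18132143] 0.03320590931599376 [ 0.0124041  -0.2370339  -3.18614659] [[ 0.942  0.001  0.335]
 [-0.335  0.     0.942]
 [ 0.001 -1.     0.001]]
```

View pics/grasp.png

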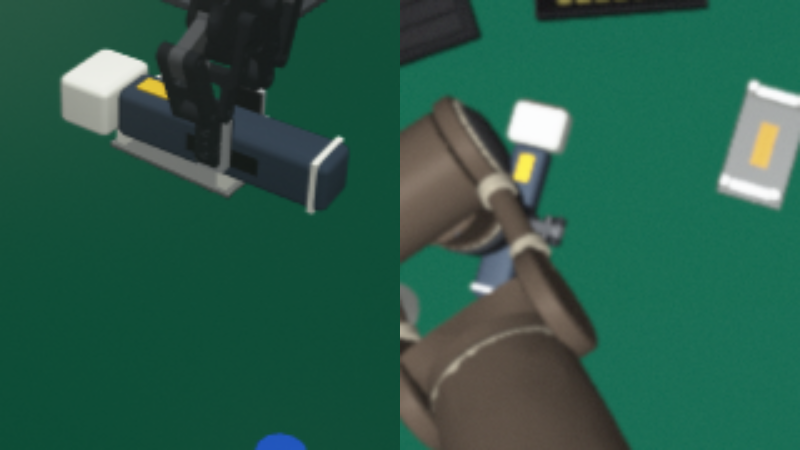

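Run:
```python
import cv2,numpy as np
a=cv2.imread('pics/g_s.png');b=cv2.imread('pics/g_t.png')
cv2.imwrite('pics/g1.png',cv2.resize(a[230:315,275:405],None,fx=6,fy=6,interpolation=2))
cv2.imwrite('pics/g2.png',cv2.resize(b[230:325,200:260],None,fx=6,fy=6,interpolation=2))
```

```text
(no output)
```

View pics/g1.png

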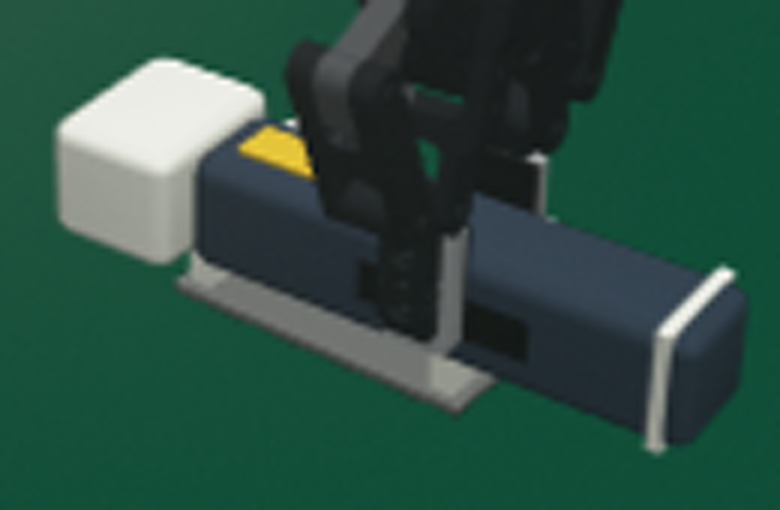

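View pics/g2.png

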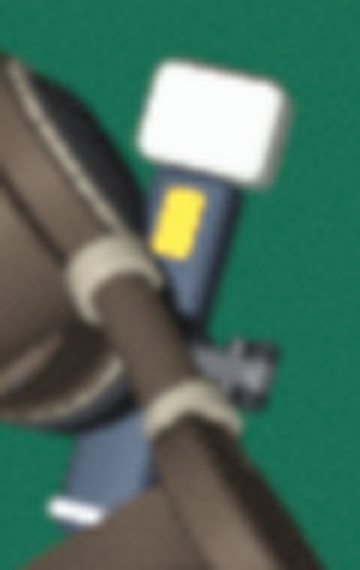

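Run:
```python
from h import *
S=lambda u,v:('side',(275+u/6-.4,230+v/6-.4)); T=lambda u,v:('top',(200+u/6-.4,230+v/6-.4))
ob=[(S(55,128),(115,26,36)),(S(162,52),(115,-26,36)),(S(268,95),(75,-26,36)),(S(163,174),(75,26,36)),(S(692,447),(-75,17,0)),(S(750,283),(-75,-17,34)),(S(57,222),(115,26,0)),(S(164,268),(75,26,0)),
(T(153,58),(115,26,36)),(T(291,83),(115,-26,36)),(T(270,190),(75,-26,36)),(T(136,154),(75,26,36)),(T(48,520),(-75,17,34))]
ob=[(c[0],np.array(c[1]),np.array(l)/1e3) for c,l in ob]
def m(x,l): return x[:3]+scanR(x[4],x[3])@l
for sub in(ob,ob[:8],ob[8:]):
    x,r=fit(sub,m,[.44,.295,.17,0,-.34]);print(x.round(4),np.round(r,1).tolist())
def m2(x,l): return np.r_[x[:3]]+scanR(x[3],0)@l
for sub in(ob,ob[:8],ob[8:]):
    x,r=fit(sub,m2,[.44,.295,.17,-.34]);print(x.round(4),np.abs(r).max())
```

```text
[ 0.4404  0.2937  0.1733  0.0217 -0.3491] [[-1.8, -0.3], [-0.5, -0.3], [1.2, -1.1], [-0.0, -0.9], [-1.2, 1.7], [1.2, -1.2], [-1.1, 2.8], [0.4, 2.5], [2.5, 0.2], [0.2, 1.2], [-1.0, -0.7], [0.5, -0.0], [0.1, 1.7]]
[ 0.4452  0.2685  0.1566 -0.0272 -0.2915] [[-0.3, -0.3], [-1.0, -0.4], [0.8, -0.9], [1.8, -0.7], [-1.7, 0.7], [-0.1, -0.7], [-0.5, 2.0], [1.3, 1.9]]
[ 0.4472  0.2927  0.1707 -0.1741 -0.3899] [[1.9, -0.7], [-0.3, 1.3], [-1.6, -0.3], [-0.1, -0.5], [0.4, 0.5]]
[ 0.4407  0.293   0.1722 -0.3399] 2.6224471620900545
[ 0.4438  0.2764  0.162  -0.3222] 2.342169219549419
[ 0.4441  0.2966  0.1607 -0.3515] 2.1245870411640055
```

```bash
cat > aim.py <<'E'
from h import *
lab=np.array([.5598,-.2891,.1369]);naz=1.151
S=scanR(naz+np.pi,np.radians(35))
def aim(d,down=.0066,dx=0.):
    O=lab-S[:,0]*(d+.116)-S[:,2]*.018
    return O+down*S[:,2]+S[:,0]*dx,toolA(S)
E
python3 - <<'E'
from aim import *
P,Rt,s=tool()
for d in(.2,.08):
    Pt,Rq=aim(d);print(Pt,rel(Pt,Rq,P,Rt),np.linalg.norm(Pt-P))
E
```

```text
[ 0.66796652 -0.04675254  0.30881182] ([13.162, -5.183, -9.831], [0.5056, 1.591, 0.4647]) 0.4306613894674204
[ 0.62790267 -0.13651575  0.23998265] ([12.862, -2.419, -13.745], [0.5056, 1.591, 0.4647]) 0.4744688420504222
```

Request:
carry_out(travel=[[0.4, -0.15, -0.3], [1.3, -0.52, -0.98], [2.3, -0.9, -1.7], [3.3, -1.3, -2.5], [4.3, -1.7, -3.2], [5.3, -2.1, -3.9], [6.3, -2.5, -4.7], [7.3, -2.9, -5.4], [8.2, -3.2, -6.1], [8.8, -3.5, -6.6]], delta_rot=[[0.015, 0.048, 0.014], [0.05, 0.16, 0.047], [0.088, 0.278, 0.081], [0.127, 0.4, 0.117], [0.165, 0.52, 0.152], [0.204, 0.64, 0.187], [0.242, 0.76, 0.222], [0.28, 0.88, 0.257], [0.315, 0.99, 0.289], [0.338, 1.064, 0.311]], jaw=[10, 10, 10, 10, 10, 10, 10, 10, 10, 10])

```text
time_s: 7.35
tool_pos: [0.5932, 0.0641, 0.2661]
ee_rot: [-0.893, 1.22, -0.837]
wrist_force: [-0.0, 0.1, -1.8]
width: 0.0332
```

Run:
```python
from aim import *
P,Rt,s=tool();print(s['time_s'],s['joint_pos'].round(2),P,s['width'])
for d in(.2,.08):
    Pt,Rq=aim(d);print(Pt,rel(Pt,Rq,P,Rt),np.linalg.norm(Pt-P))
```

```text
7.35 [-0.19  0.22  1.74  0.46  1.25 -0.5 ] [0.59318706 0.064094   0.26605457] 0.03315097978655954
[ 0.66796652 -0.04675254  0.30881182] ([3.75, -3.24, 2.641], [0.1665, 0.521, 0.1523]) 0.1403820038687312
[ 0.62790267 -0.13651575  0.23998265] ([7.861, -2.345, 0.331], [0.1665, 0.521, 0.1523]) 0.20525396247571118
```

Request:
carry_out(travel=[[0.47, -0.4, 0.33], [0.95, -0.8, 0.66], [1.4, -1.2, 1.0], [1.9, -1.6, 1.3], [2.4, -2.05, 1.65], [2.85, -2.5, 2.0], [3.3, -2.9, 2.3], [3.75, -3.24, 2.64], [3.75, -3.24, 2.64], [3.75, -3.24, 2.64]], delta_rot=[[0.021, 0.065, 0.019], [0.042, 0.13, 0.038], [0.062, 0.195, 0.057], [0.083, 0.26, 0.076], [0.104, 0.325, 0.095], [0.125, 0.39, 0.114], [0.146, 0.456, 0.133], [0.1665, 0.521, 0.152], [0.1665, 0.521, 0.152], [0.1665, 0.521, 0.152]], jaw=[10, 10, 10, 10, 10, 10, 10, 10, 10, 10])

```text
time_s: 8.35
tool_pos: [0.6675, -0.0438, 0.3094]
ee_rot: [-0.452, 1.613, -1.063]
wrist_force: [-0.3, 0.1, -1.7]
width: 0.0329
```

Run:
```python
from aim import *
from rig import capture
import cv2
P,Rt,s=tool();print(s['time_s'],s['joint_pos'].round(2),P,s['width'])
for d in(.2,.08):
    Pt,Rq=aim(d);print(Pt,rel(Pt,Rq,P,Rt),np.linalg.norm(Pt-P))
a=capture('side');b=capture('top');cv2.imwrite('pics/a1s.png',a);cv2.imwrite('pics/a1t.png',b)
cv2.imwrite('pics/a1.png',np.hstack([cv2.resize(a[60:300,240:440],None,fx=2,fy=2),cv2.resize(b[140:380,310:510],None,fx=2,fy=2)]))
```

```text
8.35 [-0.41  0.3   1.6   0.64  1.3  -0.19] [ 0.66747136 -0.04375615  0.30936213] 0.03294366795362934
[ 0.66796652 -0.04675254  0.30881182] ([0.096, -0.04, 0.066], [0.0032, 0.0061, -0.0001]) 0.0030864920256115456
[ 0.62790267 -0.13651575  0.23998265] ([4.896, -0.041, 0.037], [0.0032, 0.0061, -0.0001]) 0.1224072603476892
```

View pics/a1.png

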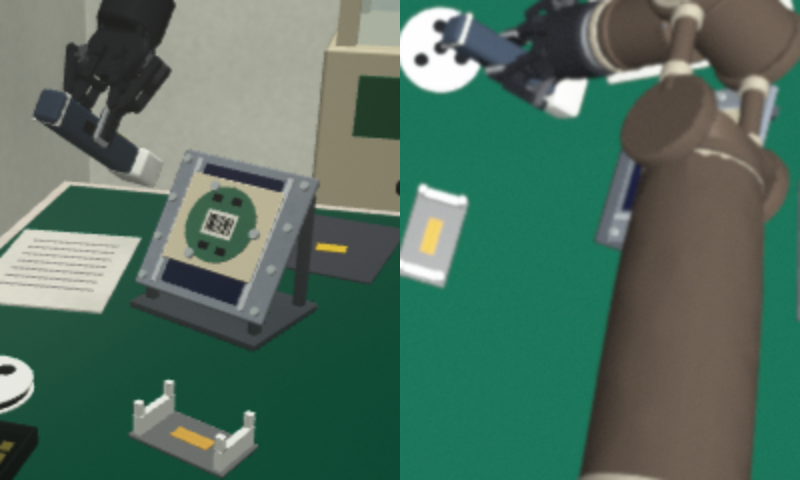

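Request:
carry_out(travel=[[0.5, 0, 0], [1.2, -0.02, 0.02], [2.0, -0.04, 0.04], [2.8, -0.04, 0.04], [3.5, -0.04, 0.04], [4.1, -0.04, 0.04], [4.6, -0.04, 0.04], [4.9, -0.04, 0.04], [4.9, -0.04, 0.04], [4.9, -0.04, 0.04]], delta_rot=[[0, 0, 0], [0, 0.003, 0], [0.002, 0.005, 0], [0.003, 0.006, 0], [0.003, 0.006, 0], [0.003, 0.006, 0], [0.003, 0.006, 0], [0.003, 0.006, 0], [0.003, 0.006, 0], [0.003, 0.006, 0]], jaw=[10, 10, 10, 10, 10, 10, 10, 10, 10, 10])

```text
time_s: 9.45
tool_pos: [0.6295, -0.1366, 0.2425]
ee_rot: [-0.444, 1.613, -1.069]
wrist_force: [0.0, -0.0, -2.2]
width: 0.0332
```

Run:
```python
from aim import *
from rig import capture
import cv2
P,Rt,s=tool();print(s['time_s'],s['joint_pos'].round(2),P,s['width'],s['qvel'].round(3))
Pt,Rq=aim(.08);print(Pt,rel(Pt,Rq,P,Rt),np.linalg.norm(Pt-P))
a=capture('side');b=capture('top');cv2.imwrite('pics/a2s.png',a)
M=Rt.as_matrix();S=np.c_[M[:,0],M[:,2],-M[:,1]];O=P+.0066*M[:,1]
big=cv2.resize(a[90:260,260:420],None,fx=4,fy=4,interpolation=2)
for l in([115,26,36],[115,-26,36],[75,26,36],[75,-26,36],[115,26,0],[-75,17,34],[-75,-17,34],[-75,17,0],[116,0,18],[196,0,18]):
    u=proj('side',O+S@(np.array(l)/1e3))[0];print(l,u.round(1))
    cv2.circle(big,tuple(int(v) for v in ((u-[260,90]+.5)*4)),3,(0,0,255),-1)
cv2.imwrite('pics/a2.png',big[:600])
```

```text
9.45 [-0.57  0.36  1.66  0.64  1.28 -0.39] [ 0.62946874 -0.1366204   0.24249635] 0.03315145416218742 [ 0.01  -0.008 -0.005  0.001  0.002 -0.   ]
[ 0.62790267 -0.13651575  0.23998265] ([0.075, 0.07, -0.059], [-0.0038, 0.0014, -0.0016]) 0.0029634815201951058
[115, 26, 36] [328.4 152.2]
[115, -26, 36] [344.3 156.4]
[75, 26, 36] [320.8 146.6]
[75, -26, 36] [337.  150.8]
[115, 26, 0] [323.3 164.8]
[-75, 17, 34] [290.6 124.1]
[-75, -17, 34] [301.9 126.8]
[-75, 17, 0] [285.1 138. ]
[116, 0, 18] [333.8 160.8]
[196, 0, 18] [347.6 170.6]
```

View pics/a2.png

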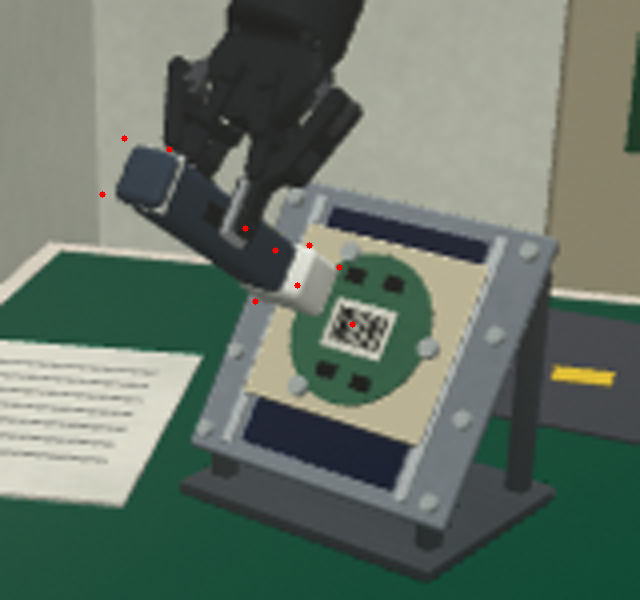

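Run:
```python
from aim import *
import cv2
a=cv2.imread('pics/a2s.png')
P,Rt,s=tool()
M=Rt.as_matrix();S=np.c_[M[:,0],M[:,2],-M[:,1]];O=P+.0066*M[:,1]
def pr(l): 
    return tuple(int(v) for v in ((proj('side',O+S@(np.array(l)/1e3))[0]-[275,115]+.5)*9))
big=cv2.resize(a[115:180,275:360],None,fx=9,fy=9,interpolation=2);b0=big.copy()
import itertools
for (x0,x1,w,h) in((-75,75,17,34),(75,115,26,36)):
    V=list(itertools.product((x0,x1),(-w,w),(0,h)))
    for i,j in itertools.combinations(V,2):
        if sum(p!=q for p,q in zip(i,j))==1: cv2.line(big,pr(i),pr(j),(0,0,255),1)
cv2.imwrite('pics/a2z.png',big[:590]);cv2.imwrite('pics/a2z0.png',b0[:590])
```

```text
(no output)
```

View pics/a2z.png

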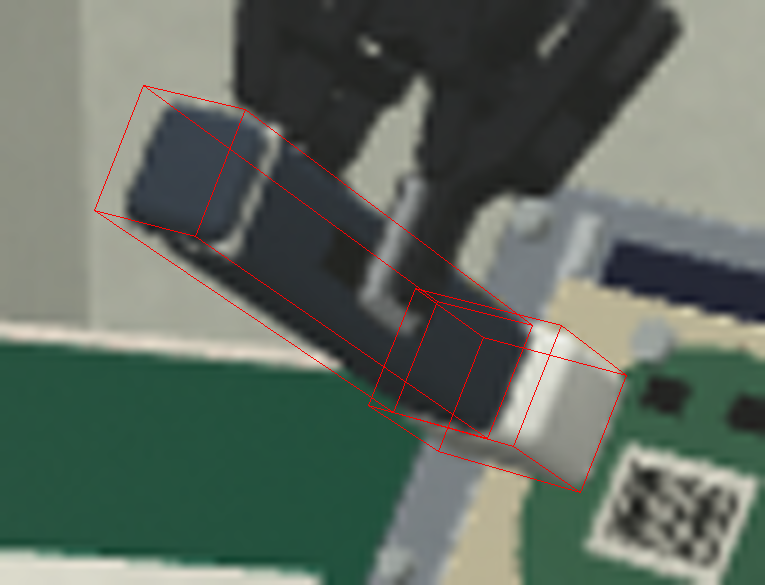

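Request:
carry_out(travel=[[0.07, 0.07, -0.06], [0.07, 0.07, -0.06], [0.07, 0.07, -0.06], [0.07, 0.07, -0.06], [0.07, 0.07, -0.06], [0.07, 0.07, -0.06], [0.07, 0.07, -0.06], [0.07, 0.07, -0.06], [0.07, 0.07, -0.06], [0.07, 0.07, -0.06]], delta_rot=[[-0.003, 0, 0], [-0.003, 0, 0], [-0.003, 0, 0], [-0.003, 0, 0], [-0.003, 0, 0], [-0.003, 0, 0], [-0.003, 0, 0], [-0.003, 0, 0], [-0.003, 0, 0], [-0.003, 0, 0]], jaw=[10, 10, 10, 10, 10, 10, 10, 10, 10, 10])

```text
time_s: 10.55
tool_pos: [0.6276, -0.1365, 0.2396]
ee_rot: [-0.447, 1.615, -1.066]
wrist_force: [-0.3, -0.4, -2.5]
width: 0.0331
```

Request:
carry_out(travel=[[0, 0, 0], [0, 0, 0], [0, 0, 0], [0, 0, 0], [0, 0, 0], [0, 0, 0], [0, 0, 0], [0, 0, 0], [0, 0, 0], [0, 0, 0]], delta_rot=[[0, 0, 0], [0, 0, 0], [0, 0, 0], [0, 0, 0], [0, 0, 0], [0, 0, 0], [0, 0, 0], [0, 0, 0], [0, 0, 0], [0, 0, 0]], jaw=[10, 10, 10, 10, 10, 10, 10, 10, 10, 10])

```text
time_s: 11.55
tool_pos: [0.6276, -0.1365, 0.2396]
ee_rot: [-0.447, 1.615, -1.066]
wrist_force: [-0.5, 1.0, -2.0]
width: 0.033
```

Run:
```python
from aim import *
P,Rt,s=tool();print(s['time_s'],P,s['qvel'].round(4))
M=Rt.as_matrix();S0=np.c_[M[:,0],M[:,2],-M[:,1]];O=P+.0066*M[:,1];w=O+S0@[.116,0,.018]
print('label in window',S0.T@(lab-w),'angle',np.degrees(np.arccos(S0[:,0]@S[:,0])))
Pt,Rq=aim(.2);print(rel(Pt,Rq,P,Rt))
# cradle pose, above
Sc=scanR(-.389);Pc=np.array([.517,.0455,.15]);print(rel(Pc,toolA(Sc),*aim(.2)))
```

```text
11.55 [ 0.62761455 -0.13651507  0.23963943] [ 0.0013 -0.     -0.0003 -0.      0.0001 -0.0005]
label in window [7.96958780e-02 4.93732972e-05 4.10439102e-04] angle 0.08598919236385423
([-4.812, -0.004, 0.016], [-0.0004, 0.0011, -0.001])
([2.899, 5.725, -7.018], [-0.4877, -1.5469, -0.4729])
```

Request:
carry_out(travel=[[-0.4, 0, 0], [-1.2, 0, 0], [-2.2, 0, 0], [-3.2, 0, 0], [-4.0, 0, 0], [-4.6, 0, 0], [-4.8, 0, 0], [-4.8, 0, 0]], delta_rot=[[0, 0, 0], [0, 0, 0], [0, 0, 0], [0, 0, 0], [0, 0, 0], [0, 0, 0], [0, 0, 0], [0, 0, 0]], jaw=[10, 10, 10, 10, 10, 10, 10, 10])

```text
time_s: 12.35
tool_pos: [0.6677, -0.0462, 0.3091]
ee_rot: [-0.448, 1.614, -1.066]
wrist_force: [-0.5, 0.2, -1.9]
width: 0.0332
```

Run:
```python
from aim import *
P,Rt,s=tool();print(s['time_s'],P)
Sc=scanR(-.389);Pc=np.array([.517,.0455,.14]);t,r=rel(Pc,toolA(Sc),P,Rt)
for k in range(1,21):
    f=3*(k/20)**2-2*(k/20)**3;print((np.array(t)*f).round(2).tolist(),(np.array(r)*f).round(3).tolist())
```

```text
12.35 [ 0.66771204 -0.04620458  0.30908132]
[0.02, 0.04, -0.05] [-0.004, -0.011, -0.003]
[0.09, 0.17, -0.2] [-0.014, -0.043, -0.013]
[0.19, 0.37, -0.43] [-0.03, -0.094, -0.029]
[0.33, 0.63, -0.73] [-0.051, -0.161, -0.049]
[0.49, 0.94, -1.1] [-0.076, -0.241, -0.074]
[0.68, 1.31, -1.51] [-0.106, -0.334, -0.102]
[0.88, 1.7, -1.98] [-0.138, -0.435, -0.133]
[1.1, 2.13, -2.47] [-0.172, -0.544, -0.166]
[1.33, 2.57, -2.98] [-0.208, -0.657, -0.201]
[1.57, 3.02, -3.51] [-0.245, -0.772, -0.236]
[1.8, 3.47, -4.03] [-0.281, -0.888, -0.271]
[2.03, 3.92, -4.54] [-0.317, -1.001, -0.306]
[2.25, 4.34, -5.04] [-0.351, -1.109, -0.339]
[2.46, 4.74, -5.5] [-0.384, -1.211, -0.37]
[2.64, 5.1, -5.92] [-0.413, -1.303, -0.399]
[2.81, 5.42, -6.28] [-0.438, -1.384, -0.423]
[2.94, 5.68, -6.59] [-0.459, -1.45, -0.444]
[3.05, 5.88, -6.82] [-0.476, -1.501, -0.459]
[3.11, 6.0, -6.96] [-0.486, -1.533, -0.469]
[3.13, 6.05, -7.01] [-0.489, -1.544, -0.472]
```

Request:
carry_out(travel=[[0.09, 0.17, -0.2], [0.19, 0.37, -0.43], [0.33, 0.63, -0.73], [0.49, 0.94, -1.1], [0.68, 1.31, -1.51], [0.88, 1.7, -1.98], [1.1, 2.13, -2.47], [1.33, 2.57, -2.98], [1.57, 3.02, -3.51], [1.8, 3.47, -4.03]], delta_rot=[[-0.014, -0.043, -0.013], [-0.03, -0.094, -0.029], [-0.051, -0.161, -0.049], [-0.076, -0.241, -0.074], [-0.106, -0.334, -0.102], [-0.138, -0.435, -0.133], [-0.172, -0.544, -0.166], [-0.208, -0.657, -0.201], [-0.245, -0.772, -0.236], [-0.281, -0.888, -0.271]], jaw=[10, 10, 10, 10, 10, 10, 10, 10, 10, 10])

```text
time_s: 13.35
tool_pos: [0.58, 0.0054, 0.2102]
ee_rot: [-1.168, 0.906, -0.661]
wrist_force: [0.0, 0.0, -1.3]
width: 0.0333
```

Run:
```python
from aim import *
P,Rt,s=tool();print(s['time_s'],P,s['joint_pos'].round(2))
Sc=scanR(-.389);Pc=np.array([.517,.0455,.14]);t,r=rel(Pc,toolA(Sc),P,Rt)
for f in (.13,.28,.44,.6,.75,.87,.95,1):print((np.array(t)*f).round(2).tolist(),(np.array(r)*f).round(3).tolist())
```

```text
13.35 [0.5799716  0.00538524 0.21020099] [-0.22  0.28  1.75  0.29  1.21 -0.85]
[-0.24, 0.41, -0.23] [-0.027, -0.085, -0.026]
[-0.53, 0.89, -0.49] [-0.058, -0.183, -0.057]
[-0.83, 1.4, -0.78] [-0.091, -0.288, -0.089]
[-1.13, 1.91, -1.06] [-0.124, -0.393, -0.121]
[-1.41, 2.39, -1.33] [-0.155, -0.491, -0.151]
[-1.64, 2.77, -1.54] [-0.18, -0.57, -0.176]
[-1.79, 3.02, -1.68] [-0.196, -0.622, -0.192]
[-1.88, 3.18, -1.77] [-0.206, -0.655, -0.202]
```

Request:
carry_out(travel=[[-0.24, 0.41, -0.23], [-0.53, 0.89, -0.49], [-0.83, 1.4, -0.78], [-1.13, 1.91, -1.06], [-1.41, 2.39, -1.33], [-1.64, 2.77, -1.54], [-1.79, 3.02, -1.68], [-1.88, 3.18, -1.77], [-1.88, 3.18, -1.77], [-1.88, 3.18, -1.77]], delta_rot=[[-0.027, -0.085, -0.026], [-0.058, -0.183, -0.057], [-0.091, -0.288, -0.089], [-0.124, -0.393, -0.121], [-0.155, -0.491, -0.151], [-0.18, -0.57, -0.176], [-0.196, -0.622, -0.192], [-0.206, -0.655, -0.202], [-0.206, -0.655, -0.202], [-0.206, -0.655, -0.202]], jaw=[10, 10, 10, 10, 10, 10, 10, 10, 10, 10])

```text
time_s: 14.35
tool_pos: [0.5187, 0.046, 0.1418]
ee_rot: [-1.546, 0.307, -0.31]
wrist_force: [0.1, 0.0, -1.3]
width: 0.0334
```

Run:
```python
from aim import *
from rig import capture
import cv2
P,Rt,s=tool();print(s['time_s'],P,s['joint_pos'].round(2))
Sc=scanR(-.389);Pc=np.array([.517,.0455,.075]);print(rel(Pc,toolA(Sc),P,Rt))
a=capture('side');b=capture('top');cv2.imwrite('pics/c1s.png',a);cv2.imwrite('pics/c1t.png',b)
cv2.imwrite('pics/c1.png',np.hstack([cv2.resize(a[200:320,280:400],None,fx=3.3,fy=3.3,interpolation=2),cv2.resize(b[200:320,270:390],None,fx=3.3,fy=3.3,interpolation=2)]))
```

```text
14.35 [0.51868056 0.0459886  0.14177412] [ 0.    0.22  1.95  0.    0.97 -1.18]
([-0.058, 2.671, -0.051], [-0.0026, -0.004, 0.0014])
```

View pics/c1.png

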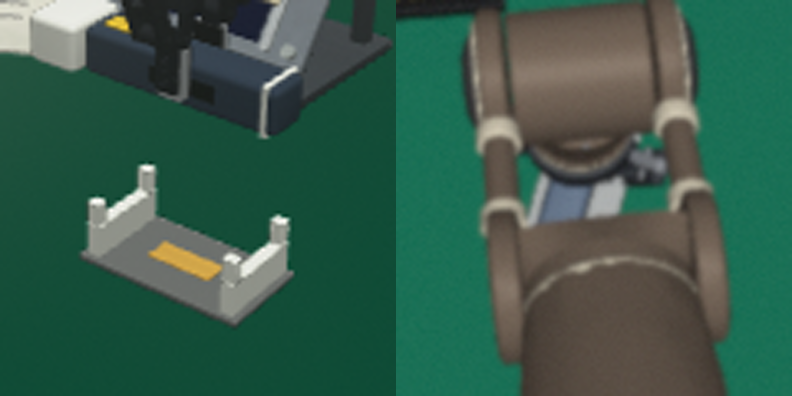

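Request:
carry_out(travel=[[-0.03, 0.4, -0.03], [-0.06, 0.9, -0.05], [-0.06, 1.5, -0.05], [-0.06, 2.1, -0.05], [-0.06, 2.6, -0.05], [-0.06, 3.0, -0.05], [-0.06, 3.15, -0.05], [-0.06, 3.15, -0.05], [-0.06, 3.15, -0.05]], delta_rot=[[0, 0, 0], [0, -0.003, 0], [-0.003, -0.004, 0], [-0.003, -0.004, 0], [-0.003, -0.004, 0], [-0.003, -0.004, 0], [-0.003, -0.004, 0], [-0.003, -0.004, 0], [-0.003, -0.004, 0]], jaw=[10, 10, 10, 10, 10, 10, 10, 10, 10])

```text
time_s: 15.35
tool_pos: [0.5169, 0.0459, 0.063]
ee_rot: [-1.55, 0.303, -0.305]
wrist_force: [0.1, -0.4, -2.3]
width: 0.0331
```

Run:
```python
from aim import *
from rig import capture
import cv2
P,Rt,s=tool();print(s['time_s'],P,s['wrist_force'])
Sc=scanR(-.389);Pc=np.array([.517,.0455,.0366]);print(rel(Pc,toolA(Sc),P,Rt))
a=capture('side');cv2.imwrite('pics/c2s.png',a)
M=Rt.as_matrix();S=np.c_[M[:,0],M[:,2],-M[:,1]];O=P+.0066*M[:,1]
big=cv2.resize(a[230:305,290:380],None,fx=8,fy=8,interpolation=2)
def pr(p): return tuple(int(v) for v in ((proj('side',p)[0]-[290,230]+.5)*8))
c0=np.array([.517,.0455,0])
for x in(55,-55):
    for y in(28.5,-28.5):cv2.circle(big,pr(c0+Sc@(np.array([x,y,48])/1e3)),4,(0,0,255),1)
for l in([-75,17,0],[-75,-17,34],[-75,17,34],[75,17,34],[75,26,0],[115,26,36],[115,26,0],[75,26,36]):cv2.circle(big,pr(O+S@(np.array(l)/1e3)),4,(255,0,255),1)
cv2.imwrite('pics/c2.png',big)
```

```text
15.35 [0.51685241 0.04591198 0.06304835] [ 0.07175633 -0.37299887 -2.26921182]
([0.01, 1.058, -0.012], [0.0005, 0.0012, 0.0014])
```

View pics/c2.png

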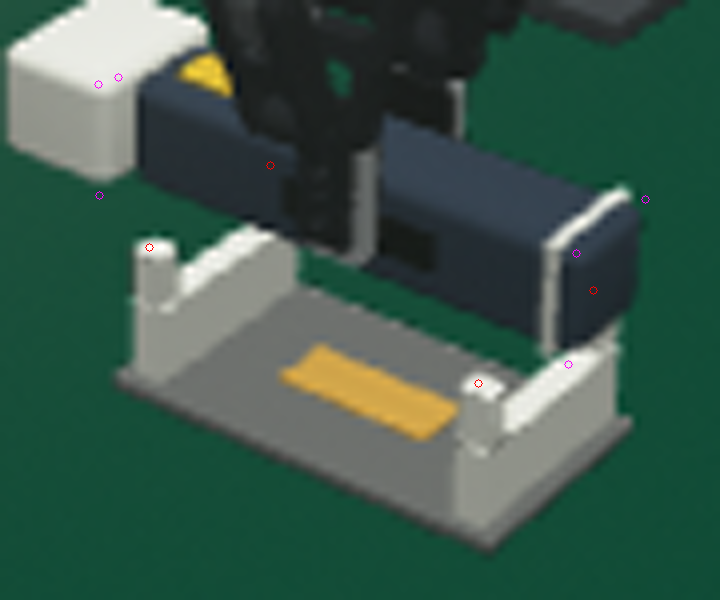

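Request:
carry_out(travel=[[0, 0.15, 0], [0, 0.3, 0], [0, 0.45, 0], [0, 0.6, 0], [0, 0.7, 0], [0, 0.8, 0], [0, 0.88, 0], [0, 0.94, 0], [0, 0.98, 0], [0, 0.98, 0]], delta_rot=[[0, 0, 0], [0, 0, 0], [0, 0, 0], [0, 0, 0], [0, 0, 0], [0, 0, 0], [0, 0, 0], [0, 0, 0], [0, 0, 0], [0, 0, 0]], jaw=[10, 10, 10, 10, 10, 10, 10, 10, 10, 10])

```text
time_s: 16.4
tool_pos: [0.5162, 0.0459, 0.0381]
ee_rot: [-1.55, 0.304, -0.305]
wrist_force: [-0.1, -0.6, -3.1]
width: 0.033
```

Request:
carry_out(travel=[[0, 0.02, 0], [0, 0.04, 0], [0, 0.05, 0], [0, 0.05, 0], [0, 0.05, 0]], delta_rot=[[0, 0, 0], [0, 0, 0], [0, 0, 0], [0, 0, 0], [0, 0, 0]], jaw=[10, 10, 10, 10, 10])

```text
time_s: 16.9
tool_pos: [0.5164, 0.0459, 0.037]
ee_rot: [-1.55, 0.304, -0.305]
wrist_force: [-0.5, -0.1, -2.3]
width: 0.033
```

Run:
```python
from aim import *
from rig import capture
import cv2
P,Rt,s=tool();print(s['time_s'],P,s['wrist_force'])
a=capture('side')
cv2.imwrite('pics/c3.png',cv2.resize(a[230:305,290:380],None,fx=8,fy=8,interpolation=2))
```

```text
16.9 [0.51635904 0.04587387 0.03701602] [-0.54512749 -0.09756312 -2.32257339]
```

View pics/c3.png

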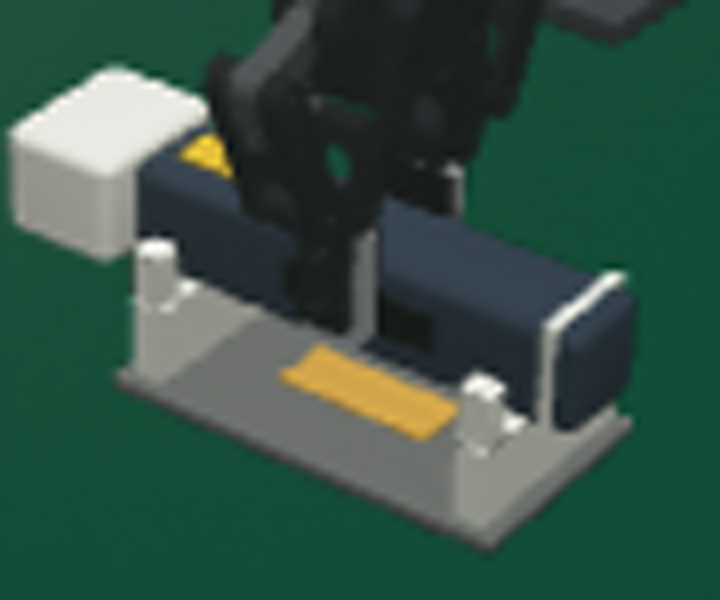

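Request:
carry_out(travel=[[0, 0.02, 0], [0, 0.03, 0], [0, 0.04, 0], [0, 0.04, 0]], delta_rot=[[0, 0, 0], [0, 0, 0], [0, 0, 0], [0, 0, 0]], jaw=[10, 10, 10, 10])

```text
time_s: 17.35
tool_pos: [0.5165, 0.0459, 0.0366]
ee_rot: [-1.55, 0.304, -0.305]
wrist_force: [-3.0, -1.2, 4.4]
width: 0.0331
```

Request:
carry_out(travel=[[0, 0.02, 0], [0, 0.03, 0], [0, 0.04, 0], [0, 0.04, 0]], delta_rot=[[0, 0, 0], [0, 0, 0], [0, 0, 0], [0, 0, 0]], jaw=[10, 10, 10, 10])

```text
time_s: 17.75
tool_pos: [0.5165, 0.0459, 0.0366]
ee_rot: [-1.55, 0.304, -0.304]
wrist_force: [-4.9, 0.6, 13.6]
width: 0.0332
```

Request:
carry_out(travel=[[0, -0.04, 0], [0, -0.04, 0], [0, -0.04, 0], [0, -0.04, 0], [0, -0.04, 0], [0, -0.04, 0], [0, -0.04, 0], [0, -0.04, 0]], delta_rot=[[0, 0, 0], [0, 0, 0], [0, 0, 0], [0, 0, 0], [0, 0, 0], [0, 0, 0], [0, 0, 0], [0, 0, 0]], jaw=[10, 34, 40, 50, 60, 70, 70, 70])

```text
time_s: 18.55
tool_pos: [0.5164, 0.0459, 0.0359]
ee_rot: [-1.55, 0.304, -0.305]
wrist_force: [-0.3, 0.8, -0.2]
width: 0.0702
```

Run:
```python
from aim import *
from rig import capture
import cv2
P,Rt,s=tool();print(s['time_s'],P,s['wrist_force'],s['width'])
a=capture('side')
cv2.imwrite('pics/c4.png',cv2.resize(a[230:305,290:380],None,fx=8,fy=8,interpolation=2))
```

```text
18.55 [0.51635243 0.04585177 0.03591318] [-0.30097549  0.84952152 -0.2082411 ] 0.0701664678475868
```

View pics/c4.png

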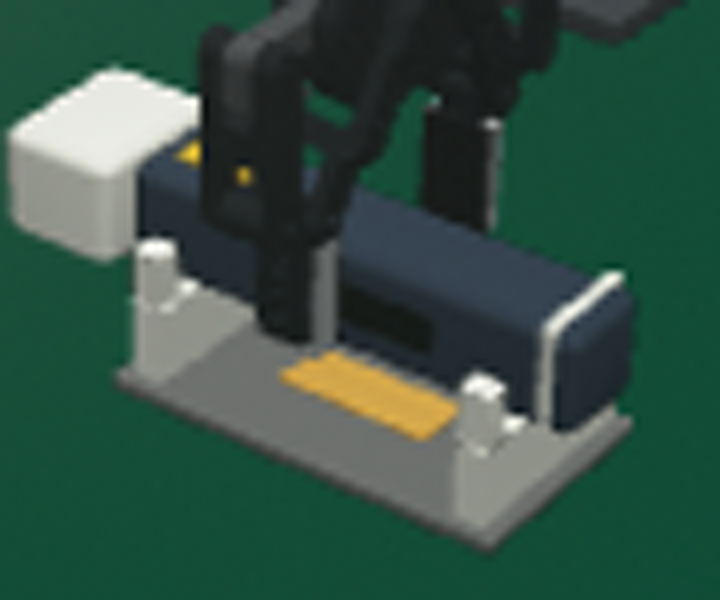

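Released and undisturbed. Rising straight up.

Request:
carry_out(travel=[[0, -0.3, 0], [0, -0.8, 0], [0, -1.4, 0], [0, -2.2, 0], [0, -3.2, 0], [0, -4.4, 0], [0, -5.6, 0], [0, -6.8, 0], [0, -8, 0], [0, -8, 0]], delta_rot=[[0, 0, 0], [0, 0, 0], [0, 0, 0], [0, 0, 0], [0, 0, 0], [0, 0, 0], [0, 0, 0], [0, 0, 0], [0, 0, 0], [0, 0, 0]], jaw=[72, 72, 72, 72, 72, 72, 72, 72, 72, 72])

```text
time_s: 19.6
tool_pos: [0.5201, 0.0461, 0.2426]
ee_rot: [-1.548, 0.294, -0.314]
wrist_force: [0.7, -0.4, 0.1]
width: 0.0717
```

Request:
carry_out(travel=[[-1, -0.5, 0], [-3, -1, 0], [-5, -1, 0], [-6, -1, 0], [-7, -1, 0], [-7, -1, 0], [-7, -1, 0], [-7, -1, 0]], delta_rot=[[0, 0, 0], [0, 0, 0], [0, 0, 0], [0, 0, 0], [0, 0, 0], [0, 0, 0], [0, 0, 0], [0, 0, 0]], jaw=[72, 72, 72, 72, 72, 72, 72, 72])

```text
time_s: 20.4
tool_pos: [0.3551, 0.1121, 0.2611]
ee_rot: [-1.55, 0.303, -0.306]
wrist_force: [0.0, -0.1, -0.4]
width: 0.0718
```

Run:
```python
from aim import *
from rig import capture
import cv2
P,Rt,s=tool();print(s['time_s'],P,s['wrist_force'],s['width'],s['joint_pos'].round(2))
a=capture('side');b=capture('top')
cv2.imwrite('pics/e1.png',np.hstack([cv2.resize(a[230:305,290:380],None,fx=4.4,fy=4.4,interpolation=2),cv2.resize(b[200:275+15,280:370],None,fx=4.4,fy=4.4,interpolation=2)[:330]]))
cv2.imwrite('pics/e1s.png',a);cv2.imwrite('pics/e1t.png',b)
```

```text
20.4 [0.3551218  0.11208003 0.26112544] [ 0.02021821 -0.1408072  -0.40268992] 0.07183097051609852 [ 0.19 -0.25  2.14 -0.    1.24 -0.99]
```

View pics/e1.png

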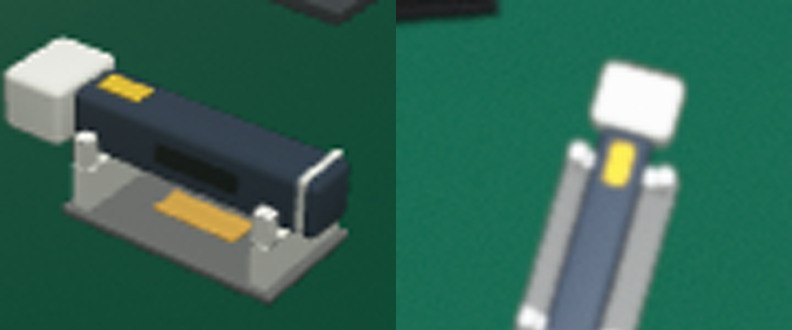

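View pics/e1s.png

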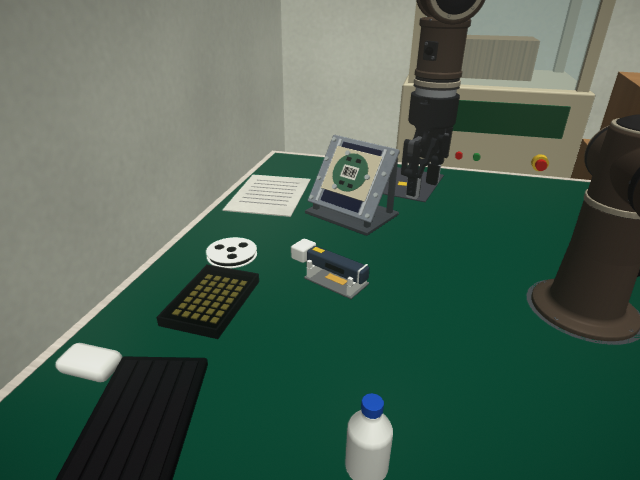

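Run:
```python
from h import *
T=lambda u,v:('top',np.array((280+(u-396)/4.4-.4,200+v/4.4-.4)))
ob=[(T(607,58),(115,26,66)),(T(687,79),(115,-26,66)),(T(668,146),(75,-26,66)),(T(590,120),(75,26,66))]
ob=[(c[0],c[1],np.array(l)/1e3) for c,l in ob]
def m(x,l):
    c,s=np.cos(x[2]),np.sin(x[2]);return np.array([x[0]+c*l[0]-s*l[1],x[1]+s*l[0]+c*l[1],l[2]])
x,r=fit(ob,m,[.517,.045,-.39]);print(x,r.round(1).tolist())
c=np.array([.5195,.0449]);d=x[:2]-c;a=-.386
print('in cradle',d@[np.cos(a),np.sin(a)],d@[-np.sin(a),np.cos(a)])
```

```text
[ 0.51744396  0.04623191 -0.38834189] [[0.0, 0.3], [-0.1, 0.7], [0.3, -0.9], [-0.2, -0.2]]
in cradle -0.002406201031114299 0.00045984016947354933
```

Using the top camera alone, the scanner is 2.4 mm off the cradle's middle lengthways and 0.5 mm sideways. Handing in.

```bash
python3 -c "
from rig import *
print(get_state()['qvel'].round(4));print(finish_job())"
```

```text
[-0.0008  0.002   0.0015  0.0015  0.0021  0.0027]
the job is handed in; nothing more can be done
None
```

I scanned the label and laid the scanner in its cradle, then handed the job in at about 20.5 s of the 48 s. The system reported no verdict.

- **Aiming:** I gripped the scanner at its origin and held it at the label for about 2 s, the last second or more practically still. From the arm's pose and my label position, the window was 79.7 mm from the label, under 0.5 mm off centre and square within 0.1°. My label position is uncertain by roughly 2–3 mm.
- **Placing:** I lowered it until the force rose, at most about 14 N, with the underside about 30 mm above the bench. I then let go and withdrew.
- **Final check:** A fit to the last top picture puts the scanner 2.4 mm off the cradle's middle lengthways and 0.5 mm sideways, turned about 0.002 rad from the cradle's axis. In the last side picture it lies right way up in both forks, and the board, tray, reel and bottle look unmoved.

Two checks disagreed:
- **Cameras:** The two cameras differed by about 2–5 mm in position, so I used combined fits.
- **Side view while aiming:** The projected scanner outline matched the nose but was about 3–4 pixels off at the tail. I put this down to the scanner's rounded edges plus a small angle error, well inside the 15° allowed.

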